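# Square a row of bronze plaques onto the batten with a cutting rule

### The arm

A 6-joint arm with a two-finger parallel gripper is mounted at the origin on the work surface. World frame = base frame: x ahead of the robot, y to its left, z up, the work surface at z = 0. Lengths are in m, angles in rad, forces in N, time in s.
With the tool pointing down it reaches from about 0.35 to 0.975 m from the base axis. Payload 4.9 kg.
Tool frame: the origin (TCP) lies on the front face of the gripper's body, between the roots of the fingers; the fingertips stand ctrl.tip_extent ahead of it and the grasp point (between the pads) lies 54 mm ahead of it (ctrl.tip_extent is the distance from the TCP to the fingertips, in m); z points along the fingers, y is the line along which they close (so a half turn about z gives the same grasp; the last joint's range is limited). The gripper opens to 85 mm and grips with 20 to 120 N. Pads are 22 mm wide; open, the fingers measure 114 mm over their backs; the gripper's body (76 mm by 85 mm) begins 54 mm behind the grasp point. The pads swing forward as they close: fully open they stand 13 mm farther back than shut.
Start: joints at [-0.119, 0.053, 1.613, -0, 1.476, -0.119], TCP at [0.625, 0, 0.304] pointing down, gripper open.
Joint ranges: [-3.01, 3.01], [-1.01, 2.22], [0.06, 2.58], [-1.02, 4.17], [0.09, 2.62], [-3.14, 3.14]. Speed limits (rad/s): [2.57, 2.57, 3.14, 3.14, 3.14, 3.14].

### API

Orientations are given as a rotation vector (axis times angle).
In Python, from station import ctrl gives the robot as it stands.
- The arm moves only by the tool apply_moves, never from a script. Its argument "rows" is one flat list of numbers, 6 for each row, row after row: the shift along the tool's x, y, z normalised to -1 to 1, where 1 is 0.6 m, then the turn, a rotation vector about the tool's x, y, z normalised to -1 to 1, where 1 is 90 degrees. A call has 1 to 20 rows; each row is the pose to reach, as a shift and turn from the pose commanded when the call began, along the tool's axes at that moment; what a row does not reach only later rows make up. A row lasts 1/10 s, in which the tool goes at most 50 mm and 8.59 degrees, less where a joint would pass 70% of its speed; a pose out of reach is approached as far as the arm can. A call with a number of a shift or a turn outside -1 to 1 is refused whole. A call with a gripper value outside its range is refused whole. "grip" is the opening, from 0 (shut) to 1 (fully open), set as the call begins (left out, the last holds). The fingers move at their own pace and stop on an object; "grip_force" is the grip in N (left out, the last holds). Time passes only in rows, so rows that repeat a pose let the fingers close. It gives the time, the measured TCP pose, the force, the opening and the grip force at its end, in the units of the state.
- ctrl.get_obs(): the state, without advancing time (a new reading comes with each control period).
- ctrl.get_image(name): name is "scene" or "side" or "wrist"; returns (picture, depth): 420x560x3 uint8, blue, green, red; 420x560 float32, m along the optical axis (not along the pixel's ray), 0 where there is no reading.
- ctrl.camera_model(name): a dict with "mtx" (3x3 intrinsics, pixels), "k1" (the pictures are not rectified: a ray, as slopes to the right and down, at radius r is drawn at 1 + k1 r^2 times it, then the intrinsics apply), "R" (3x3) and "t" (3): a world point X has camera coordinates R X + t; the wrist camera has in their place "tool_from_camera" (4x4, takes a point from camera to tool coordinates, whose origin is the TCP and whose axes are the flange's). Camera axes: x right, y down, z forward; pixel columns grow to the right and rows downward; lengths in m; the calibration is good to about 2 mm. A picture is of the moment at which its call begins: read the wrist's pose just before it. camera_model takes no time and is no camera call.
- ctrl.finish_job(): hands the job in; it is judged then, once.
The state is a dict: "t": time; "q": joint angles; "dq": joint speeds; "effort": joint torques, N m; "tool_pos": TCP position; "tool_rot": TCP orientation; "contact_force": force on the tool from outside, world axes, zero at the start; "wrist_torque": the same for the moment, N m; "opening": finger opening in m; "grip_force": force on a finger pad.
Only numpy, scipy, OpenCV 4.12 (cv2) and the standard library are available. Lean on these libraries where they do the work, as an engineer would, in place of code of your own. Each camera call takes 0.05 s, during which the arm holds its last target. There are 200 camera calls.

### The job

Take the aluminium rule by its black grip and, with its long edge, push the four loose bronze plaques on the cream panel into one straight row against the cork-faced oak batten, finishing with a light, even press so that every plaque bears on the cork at the same moment; their fresh patina marks easily, so feel your way, never press hard, and do not touch the plaques with the gripper. Then lay the rule flat back on the green cutting mat, lengthwise, let go of it only once it is down, and leave everything else where it is.

Things in the scene. Friction and masses are not known exactly. Their poses are not given: they have to be found in the camera images.
- rule: aluminium cutting rule, 300 g: plate 300 long (own x) x 60 wide (own y) x 6 thick, both long edges straight and square, either may push. Black grip: bar along own x on the middle of the plate, 110 long, 14 thick (own y), top 35 above the underside. Origin: centre of the underside, z up. Grip it at its middle, fingers closing along own y, fingertips 2 to 3 above the plate.
- panel: plywood backing panel faced with cream card, fixed to the bench. 210 (own x) x 400 (own y) x 10 thick. Origin: centre of its underside on the bench, so the working face is 10 above the origin. Own +x points to the batten side, roughly away from the robot.
- batten: oak batten fixed on the panel, 18 (own x) x 320 long (own y) x 16 high. Origin: centre of its underside, on the panel face; own +x points away from the plaques. Its near face, own x = -9, is packed with a cork strip (13 high, parallel to it, rigid) that stands 2 to 12 proud; the packing differs each time and is not reported. A rule pushed down or twisted while pressing loads the plaques unevenly.
- mat: dark green cutting mat with a pale grid, fixed, 380 (own x) x 120 (own y) x 3 thick. Origin: centre of its underside on the bench. The rule starts on it, lengthwise, and goes back there.
- plaque_green: verdigris green cast-bronze plaque with petal relief, loose on the panel 5 to 80 short of the cork, about 60 from the next along the row. 50 square, 12 thick, hollow-backed, about 160 g. Origin: centre of the underside, z up; own x within 10 degrees of the batten's own x. The rule may push it with at most 6 N; a proper press is over 1.5 N on each.
- plaque_brown: dark brown cast-bronze plaque with petal relief, loose on the panel 5 to 80 short of the cork, about 60 from the next along the row. 50 square, 12 thick, hollow-backed, about 160 g. Origin: centre of the underside, z up; own x within 10 degrees of the batten's own x. The rule may push it with at most 6 N; a proper press is over 1.5 N on each.
- plaque_gold: golden cast-bronze plaque with petal relief, loose on the panel 5 to 80 short of the cork, about 60 from the next along the row. 50 square, 12 thick, hollow-backed, about 160 g. Origin: centre of the underside, z up; own x within 10 degrees of the batten's own x. The rule may push it with at most 6 N; a proper press is over 1.5 N on each.
- plaque_dark: nearly black cast-bronze plaque with petal relief, loose on the panel 5 to 80 short of the cork, about 60 from the next along the row. 50 square, 12 thick, hollow-backed, about 160 g. Origin: centre of the underside, z up; own x within 10 degrees of the batten's own x. The rule may push it with at most 6 N; a proper press is over 1.5 N on each.
- tape: bystander: roll of masking tape, 84 across, 24 high, behind the batten on the bench. Origin: centre of the underside.
- spare_blank: bystander: plain pale-grey metal blank without relief, 50 square, 12 thick, lying on the bench behind the panel; not part of the row. Origin: centre of the underside.
- pin_tub: bystander: small grey open tub of brass pins, 52 across, 26 high, on the bench to the right of the panel. Origin: centre of the underside.
- glue: bystander: white glue bottle with an orange cap, 54 across, 150 high, at the back. Origin: centre of the underside.
- hammer: bystander: hammer 260 long lying left of the mat. Origin: on its underside.
- bronze_ring: bystander: brass ring, 68 across, 10 high, on the bench to the right of the panel. Origin: centre of the underside.
Things that resemble listed ones, but are neither listed nor needed, are in the scene too. Leave any purple or red look-alike of the plaque_dark alone.

How it is judged:
By the outcome, as a careful person would: the job done as asked, in the order asked, and still so for the second after the job is handed in, with the robot touching nothing.
It also fails if it takes over 72 s, if anything falls off the work surface, if the arm or the gripper's body presses on something with over 40 N, if the wrist force passes 120 N, or if a joint passes its speed limit or range.

## Working session

There is one attempt and no reset: what is moved stays moved. The work goes in short steps, Python scripts to look and compute and a tool call to move; the robot and the scene stay as the last step left them, time stands still between calls to the robot, and variables do not carry over. Pictures are saved under pics/ and viewed, at most 10 in all, crops included, and the job is handed in when it is done.

Besides the shell and the picture viewer there is one more tool, called after "Call:" as a command line: name --argument value ..., lists and objects as JSON in quotes. apply_moves: Moves the arm, as the interface text tells. Its arguments: {"type":"object","properties":{"rows":{"type":"array","items":{"type":"number"}},"grip":{"type":"number"},"grip_force":{"type":"number"}},"required":["rows"]}

```bash
ls; mkdir -p pics; python3 - <<'E'
from station import ctrl
import cv2,numpy as np
print(ctrl.get_obs(), ctrl.tip_extent)
for n in("scene","side","wrist"):
    im,d=ctrl.get_image(n); cv2.imwrite(f"pics/{n}0.png",im); np.savez(f"{n}0.npz",im=im,d=d)
    print(n,ctrl.camera_model(n))
E
```

```text
pics
{'t': 0.0, 'q': array([-1.18980307e-01,  5.33856994e-02,  1.61433419e+00,  8.17328025e-06,
        1.47601309e+00, -1.18970647e-01]), 'dq': array([ 0.00118466, -0.00182052, -0.00087909, -0.00111724, -0.00024453,
        0.00111318]), 'effort': array([ 2.70554956e-04, -3.93670499e+01, -3.70175600e+01, -1.62778279e-04,
        6.93513779e-03, -6.06393527e-06]), 'tool_pos': array([6.24510268e-01, 7.29646297e-05, 3.02620982e-01]), 'tool_rot': array([-2.22025940e+00, -2.22023622e+00,  2.06716668e-03]), 'contact_force': array([-0.62454389,  0.16337319,  0.0084586 ]), 'wrist_torque': array([-0.00990577, -0.05193562,  0.05951009]), 'grip_force': 0.0, 'opening': 0.0853075945012331} 0.0726
scene {'mtx': array([[486.0579257 ,   0.        , 270.16638189],
       [  0.        , 486.0579257 , 206.5299032 ],
       [  0.        ,   0.        ,   1.        ]]), 'k1': -0.032527578150381396, 'R': array([[ 0.85963079,  0.51085547,  0.00784827],
       [ 0.44551196, -0.74197879, -0.50098561],
       [-0.25010799,  0.43415915, -0.86542003]]), 't': array([-0.55059274, -0.17135576,  1.48851863])}
side
[... 252 characters left out ...]
 [-0.06255623,  0.49210524, -0.86828518],
       [ 0.06637718, -0.86601149, -0.49559881]]), 't': array([0.58542639, 0.05483853, 1.17022536])}
wrist {'mtx': array([[361.80075936,   0.        , 274.99042468],
       [  0.        , 361.80075936, 210.37014087],
       [  0.        ,   0.        ,   1.        ]]), 'k1': -0.04985059050959967, 'tool_from_camera': array([[ 2.04491263e-04, -9.60955978e-01, -2.76701222e-01,
         7.10087812e-02],
       [ 9.99999697e-01,  4.04524811e-04, -6.65842142e-04,
        -7.72445333e-04],
       [ 7.51777496e-04, -2.76701002e-01,  9.60955769e-01,
        -7.02736843e-02],
       [ 0.00000000e+00,  0.00000000e+00,  0.00000000e+00,
         1.00000000e+00]])}
```

View pics/scene0.png

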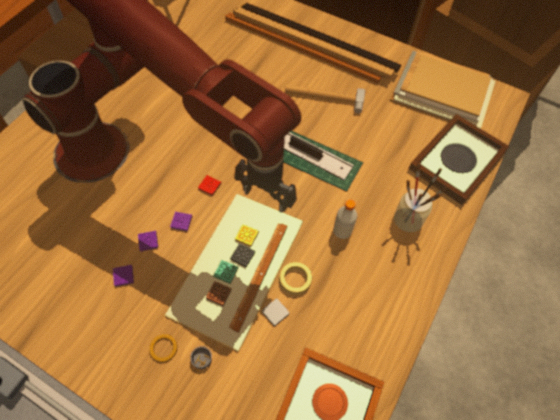

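View pics/wrist0.png

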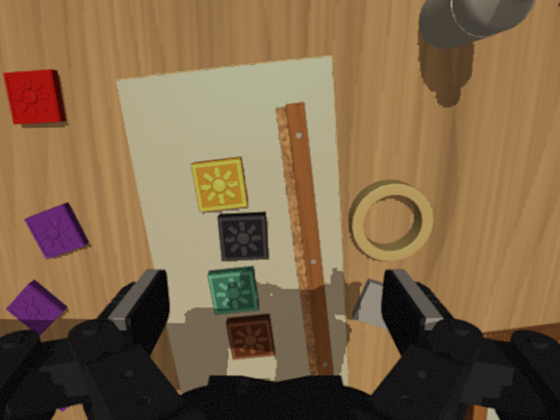

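The scene shows the green mat at (320,158) with the rule on it (black grip at about (305,148)). The panel is at (235,270), with gold (247,235), dark (242,256), green (226,271) and brown (219,292) on it. The batten runs from (282,228) to (236,328), and the red and purple look-alikes at (209,185), (181,221), (148,240) and (123,276) are off the panel. In the wrist picture the cork edge runs from (280,108) to (312,375), gold is at (220,185), dark (243,237), green (233,290) and brown (250,337).

```bash
cat > h.py <<'E'
import numpy as np, cv2
from scipy.spatial.transform import Rotation as Rn
from station import ctrl
def pose(n,obs=None):
    "camera->world (R,t)"
    m=ctrl.camera_model(n)
    if n!="wrist": R=m["R"].T; return m,R,-R@m["t"]
    T=m["tool_from_camera"]; Rt=Rn.from_rotvec(obs["tool_rot"]).as_matrix()
    return m,Rt@T[:3,:3],Rt@T[:3,3]+obs["tool_pos"]
def rays(m,px):
    K=m["mtx"]; d=np.array([m["k1"],0,0,0,0.])
    return cv2.undistortPoints(np.asarray(px,float).reshape(-1,1,2),K,d).reshape(-1,2)
def onplane(n,px,z,obs=None):
    m,R,t=pose(n,obs); r=rays(m,px); D=np.c_[r,np.ones(len(r))]@R.T
    return t+D*((z-t[2])/D[:,2])[:,None]
def cloud(n,d,obs=None):
    m,R,t=pose(n,obs); v,u=np.mgrid[:d.shape[0],:d.shape[1]]
    r=rays(m,np.c_[u.ravel(),v.ravel()]); P=np.c_[r,np.ones(len(r))]*d.reshape(-1,1)
    return (P@R.T+t).reshape(*d.shape,3)
def ortho(n,im,z,x0,x1,y0,y1,s,obs=None):
    "top view on plane z: col=(x-x0)/s, row=(y1-y)/s"
    m,R,t=pose(n,obs); X,Y=np.meshgrid(np.arange(x0,x1,s),np.arange(y1,y0,-s))
    P=(np.stack([X,Y,np.full_like(X,z)],-1)-t)@R
    a=P[...,0]/P[...,2]; b=P[...,1]/P[...,2]; f=1+m["k1"]*(a*a+b*b); K=m["mtx"]
    return cv2.remap(im,(K[0,0]*a*f+K[0,2]).astype(np.float32),(K[1,1]*b*f+K[1,2]).astype(np.float32),cv2.INTER_LINEAR)
E
python3 - <<'E'
from h import *
o=ctrl.get_obs()
s=np.load("scene0.npz");C=cloud("scene",s["d"])
for p in [(320,158),(305,148),(355,180),(345,167),(290,155),(360,98),(283,95)]: print(p,C[p[1],p[0]].round(3))
w=np.load("wrist0.npz");C=cloud("wrist",w["d"],o)
for p in [(118,80),(332,57),(220,185),(243,237),(233,290),(250,337),(290,105),(303,250),(283,180),(220,110)]: print(p,C[p[1],p[0]].round(4))
E
```

```text
(320, 158) [0.618 0.335 0.006]
(305, 148) [0.564 0.335 0.019]
(355, 180) [ 0.742  0.324 -0.004]
(345, 167) [0.698 0.341 0.01 ]
(290, 155) [0.533 0.3   0.002]
(360, 98) [0.623 0.599 0.026]
(283, 95) [0.634 0.048 0.551]
(118, 80) [0.4728 0.0968 0.0115]
(332, 57) [0.6768 0.1166 0.0091]
(220, 185) [ 0.5689 -0.0034  0.0241]
(243, 237) [ 0.5904 -0.0576  0.0249]
(233, 290) [ 0.5781 -0.1183  0.0246]
(250, 337) [ 0.595  -0.178   0.0236]
(290, 105) [0.637  0.0726 0.0266]
(303, 250) [ 0.652  -0.0712  0.0265]
(283, 180) [ 0.6313 -0.0011  0.0107]
(220, 110) [0.5696 0.068  0.0097]
```

Call:
apply_moves --rows '[-0.08,0,0,0,0,0,-0.13,0,0,0,0,0,-0.13,0,0,0,0,0,-0.13,0,0,0,0,0,-0.13,0,0,0,0,0]'

```text
t: 0.65
tool_pos: [0.6249, -0.0773, 0.3036]
tool_rot: [-2.22, -2.222, -0.0]
contact_force: [-0.6, -0.3, 0.5]
opening: 0.0851
grip_force: 0.0
```

```bash
python3 - <<'E'
from h import *
import pickle
o=ctrl.get_obs(); im,d=ctrl.get_image("wrist"); pickle.dump((o,im,d),open("w1.pkl","wb"))
print(o["t"],o["tool_pos"],o["dq"].max())
A=ortho("wrist",im,0.022,0.45,0.75,-0.29,0.11,0.001*0.67,o); cv2.imwrite("pics/w1o.png",A); print(A.shape)
E
```

```text
0.65 [ 0.62490005 -0.07725081  0.30362711] 0.010706334694094632
(598, 448, 3)
```

Call:
apply_moves --rows '[0.08,0,0,0,0,0,0.16,0,0,0,0,0,0.24,0,0,0,0,0,0.32,0,0,0,0,0,0.4,0,0,0,0,0,0.48,0,0,0,0,0,0.56,-0.05,0,0,0,0,0.64,-0.08,0,0,0,0,0.64,-0.08,0,0,0,0,0.64,-0.08,0,0,0,0,0.64,-0.08,0,0,0,0]'

```text
t: 1.8
tool_pos: [0.577, 0.3059, 0.3038]
tool_rot: [2.221, 2.222, -0.0]
contact_force: [0.6, -0.4, 0.0]
opening: 0.0855
grip_force: 0.0
```

```bash
python3 - <<'E'
from h import *
import pickle
o=ctrl.get_obs(); im,d=ctrl.get_image("wrist"); pickle.dump((o,im,d),open("w2.pkl","wb"))
print(o["t"],o["tool_pos"],o["dq"].max())
A=ortho("wrist",im,0.006,0.33,0.80,0.22,0.45,0.001*0.67,o); cv2.imwrite("pics/w2o.png",A); print(A.shape)
E
```

```text
1.8 [0.57699156 0.30585764 0.30384977] 0.003402252532967196
(344, 702, 3)
```

View pics/w1o.png

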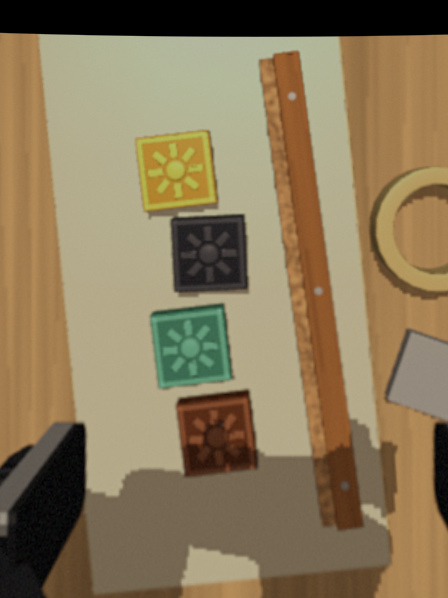

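View pics/w2o.png

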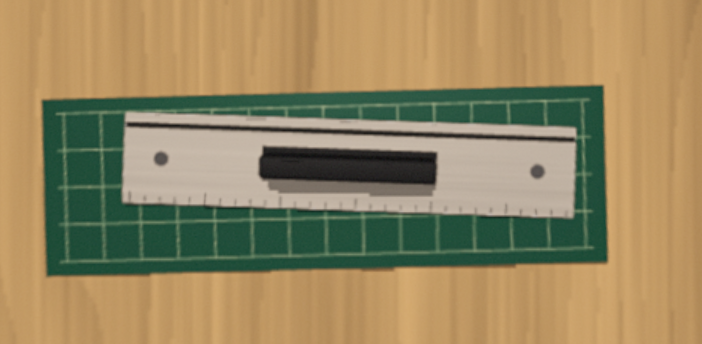

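The top view shows the rule on the mat with corners (126,112), (577,127), (573,218) and (123,203), so it measures 302 x 61 mm as it should. Its centre is at about (0.564, 0.3395) and its yaw is −1.9°. The panel view has the cork edge running from (261,60) to (322,525). The plaques are gold (176,171), dark (209,254), green (191,346) and brown (217,434).

These could be mistaken for what I want:
- **For the rule:** the long black and wood strip at scene (310,45). The one I want is the aluminium plate on the green mat.
- **For the plaques:** red (209,185), purple (181,221), (148,240) and (123,276), and the grey blank at (276,312). All of them are off the panel, so I leave them alone.

Call:
apply_moves --rows '[0.056,-0.021,0.05,0,0,-0.09,0.056,-0.021,0.1,0,0,-0.18,0.056,-0.021,0.15,0,0,-0.27,0.056,-0.021,0.2,0,0,-0.36,0.056,-0.021,0.25,0,0,-0.45,0.056,-0.021,0.28,0,0,-0.54,0.056,-0.021,0.28,0,0,-0.63,0.056,-0.021,0.28,0,0,-0.72,0.056,-0.021,0.28,0,0,-0.81,0.056,-0.021,0.28,0,0,-0.9,0.056,-0.021,0.28,0,0,-0.979,0.056,-0.021,0.28,0,0,-0.979,0.056,-0.021,0.28,0,0,-0.979,0.056,-0.021,0.28,0,0,-0.979]' --grip 0.5

```text
t: 3.25
tool_pos: [0.5648, 0.339, 0.1359]
tool_rot: [0.056, 3.141, -0.0]
contact_force: [0.2, 0.9, -0.7]
opening: 0.0427
grip_force: 0.0
```

```bash
python3 - <<'E'
from h import *
import pickle
o=ctrl.get_obs(); print(ctrl.tip_extent,o["tool_pos"],Rn.from_rotvec(o["tool_rot"]).as_matrix().round(4),o["q"].round(3))
im,d=ctrl.get_image("wrist"); cv2.imwrite("pics/w3.png",im)
# cork line from w1
o,im,d=pickle.load(open("w1.pkl","rb")); s=.0005
A=ortho("wrist",im,.010,.45,.75,-.25,.08,s,o).astype(float); Z=A[...,0]/(A[...,2]+1)  # B/R: cream high, cork low
pts=[]
for r in range(20,600):
    xe=.625+(.0698-(.08-r*s))*.131; c0=int((xe-.45)/s)
    seg=cv2.GaussianBlur(Z[r:r+1,c0-24:c0+16],(5,1),0)[0]; g=np.diff(seg); k=g.argmin()
    pts.append((.45+(c0-24+k+.5)*s,.08-r*s))
P=np.array(pts); 
for i in range(6):
    a,b=np.polyfit(P[:,1],P[:,0],1); e=P[:,0]-a*P[:,1]-b; print(len(P),a,np.degrees(np.arctan(-a)),b,e.std()); P=P[abs(e)<2*e.std()]
E
```

```text
0.0726 [0.56479948 0.33895419 0.13593829] [[-9.994e-01  3.580e-02  1.000e-04]
 [ 3.580e-02  9.994e-01 -0.000e+00]
 [-1.000e-04  0.000e+00 -1.000e+00]] [ 0.428  0.28   1.652 -0.     1.21  -1.107]
580 -0.1365645844820347 7.776469008076954 0.6347685214478989 0.00022925641108543146
558 -0.13653434303492204 7.7747680170547975 0.6347764929203494 0.00021078876067003009
543 -0.13653978762778496 7.775074260149857 0.6347802477987674 0.0002005718899517034
529 -0.13654955449476736 7.775623617934796 0.6347811248906582 0.0001918511371952363
519 -0.13653376249615037 7.774735363348947 0.6347838560774969 0.0001858464446006916
514 -0.1365449087578443 7.775362308960478 0.6347837568999133 0.00018301275105848377
```

View pics/w3.png

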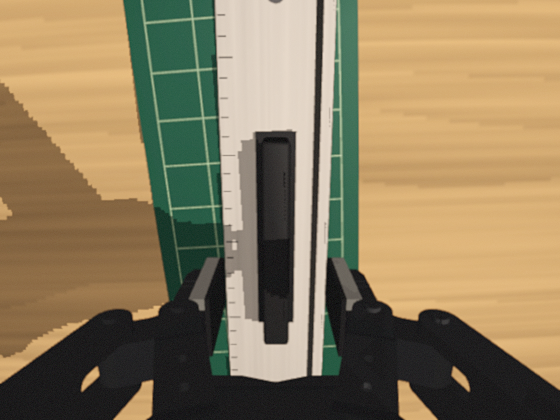

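The wrist picture shows the black grip at columns 258–295, centred between the fingers (210 and 350). I can go straight down.

Call:
apply_moves --rows '[0,0,0.03,0,0,0,0,0,0.05,0,0,0,0,0,0.065,0,0,0,0,0,0.075,0,0,0,0,0,0.08,0,0,0,0,0,0.085,0,0,0,0,0,0.085,0,0,0,0,0,0.085,0,0,0]'

```text
t: 4.1
tool_pos: [0.5646, 0.3398, 0.0854]
tool_rot: [0.052, 3.14, 0.001]
contact_force: [0.3, -0.4, 0.6]
opening: 0.0427
grip_force: 0.0
```

Call:
apply_moves --rows '[0,0,0,0,0,0,0,0,0,0,0,0,0,0,0,0,0,0,0,0,0,0,0,0,0,0,0,0,0,0,0,0,0,0,0,0,0,0,0,0,0,0,0,0,0,0,0,0]' --grip 0 --grip_force 70

```text
t: 4.9
tool_pos: [0.5648, 0.3397, 0.0856]
tool_rot: [0.052, 3.14, 0.0]
contact_force: [-0.1, -0.6, 5.4]
opening: 0.0127
grip_force: 71.3
```

Call:
apply_moves --rows '[0,0,-0.005,0,0,0,0,0,-0.015,0,0,0,0,0,-0.04,0,0,0,0,0,-0.07,0,0,0,0,0,-0.1,0,0,0,0,0,-0.13,0,0,0,0,0,-0.15,0,0,0,0,0,-0.15,0,0,0,0,0,-0.15,0,0,0]'

```text
t: 5.8
tool_pos: [0.5644, 0.3396, 0.1752]
tool_rot: [0.052, 3.141, 0.0]
contact_force: [-0.1, -0.0, -3.3]
opening: 0.0129
grip_force: 70.1
```

```bash
python3 - <<'E'
from h import *
o=ctrl.get_obs(); print(o["t"],o["tool_pos"],o["contact_force"],o["wrist_torque"])
im,d=ctrl.get_image("side"); cv2.imwrite("pics/s1.png",im)
im,d=ctrl.get_image("wrist"); C=cloud("wrist",d,o); m=d>0
R=Rn.from_rotvec(o["tool_rot"]).as_matrix(); T=(C-o["tool_pos"])@R  # tool coords
# plate plane in tool coords: points 35..140mm along tool x, |y| 12..28
k=m&(T[...,0]>.065)&(T[...,0]<.14)&(abs(T[...,1])>.012)&(abs(T[...,1])<.026)&(T[...,2]>.05)&(T[...,2]<.11)
P=T[k]; A=np.c_[P[:,:2],np.ones(len(P))]; c,*_=np.linalg.lstsq(A,P[:,2],rcond=None); print(len(P),c,(P[:,2]-A@c).std())
# plate edges in y along x
for x in np.arange(.05,.15,.02):
    q=m&(abs(T[...,0]-x)<.004)&(abs(T[...,2]-(c[2]+c[0]*x))<.006); print(round(x,3),np.percentile(T[q][:,1],[0.5,99.5]) if q.sum()>5 else 0)
q=m&(abs(T[...,1])<.028)&(abs(T[...,2]-c[2]-c[0]*.1)<.008); print("xmax",T[q][:,0].max())
E
```

```text
5.8 [0.56435909 0.3396019  0.17520396] [-9.50016808e-02 -3.02753012e-03 -3.33428467e+00] [-0.03276023  0.00257193  0.03823812]
9020 [-0.00147359 -0.00262932  0.07637184] 0.000682251576502002
0.05 [-0.02889075  0.03027146]
0.07 [-0.0288251  0.0302865]
0.09 [-0.02893121  0.03037215]
0.11 [-0.02884715  0.03031383]
0.13 0
xmax 0.10971971459029328
```

View pics/s1.png

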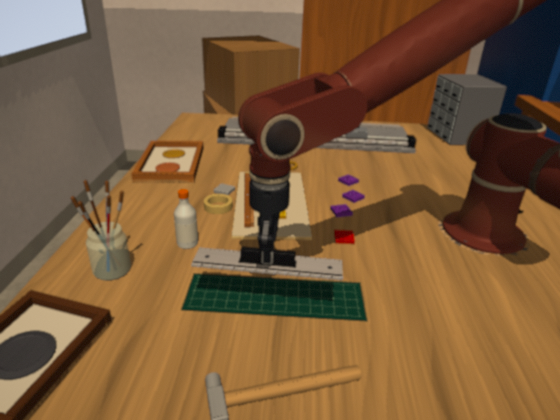

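The side picture shows the rule held level above the mat at (268,263), with the glue bottle at (185,225). I'll check the clearance to it before crossing.

```bash
python3 - <<'E'
from h import *
s=np.load("scene0.npz");C=cloud("scene",s["d"])
print(C[205,350],C[218,346],C[200,352])
for p in [(209,185),(181,221),(148,240),(123,276)]: print(C[p[1],p[0]].round(3))
w=np.load("wrist0.npz");
im,d=ctrl.get_image("side");C=cloud("side",d)
for p in [(184,193),(185,225),(185,240)]: print(p,C[p[1],p[0]].round(3))
E
```

```text
[0.78651802 0.14749517 0.14667211] [0.78931984 0.13270771 0.10399852] [0.78514036 0.15995114 0.15228063]
[0.388 0.077 0.014]
[ 0.388 -0.062  0.014]
[ 0.344 -0.155  0.011]
[ 0.352 -0.272  0.01 ]
(184, 193) [0.778 0.165 0.149]
(185, 225) [0.779 0.178 0.068]
(185, 240) [0.781 0.181 0.027]
```

Call:
apply_moves --rows '[0.01,-0.03,0,0,0,0.03,0.02,-0.08,0,0,0,0.09,0.03,-0.14,0,0,0,0.16,0.04,-0.2,0,0,0,0.23,0.05,-0.26,0,0,0,0.3,0.06,-0.32,0,0,0,0.37,0.074,-0.38,0,0,0,0.44,0.074,-0.44,0,0,0,0.51,0.074,-0.5,0,0,0,0.58,0.074,-0.56,0,0,0,0.65,0.074,-0.62,0,0,0,0.72,0.074,-0.67,0,0,0,0.79,0.074,-0.71,0,0,0,0.85,0.074,-0.73,0,0,0,0.88,0.074,-0.74,0,0,0,0.8926,0.074,-0.74,0,0,0,0.8926,0.074,-0.74,0,0,0,0.8926,0.074,-0.74,0,0,0,0.8926]'

```text
t: 7.75
tool_pos: [0.5054, -0.1017, 0.1748]
tool_rot: [-2.063, -2.369, -0.0]
contact_force: [0.2, -0.3, -2.4]
opening: 0.0129
grip_force: 70.1
```

```bash
cat > st.py <<'E'
from h import *
o=ctrl.get_obs(); R=Rn.from_rotvec(o["tool_rot"]).as_matrix(); p=o["tool_pos"]
n=np.array([.99081,.13528]);u=np.array([-.13528,.99081])
print("t",round(o["t"],2),"pos",p.round(4),"s %.4f tt %.4f"%(p[:2]@n,p[:2]@u),"yaw %.3f"%np.degrees(np.arctan2(R[1,1],R[0,1])),"tilt",R[2,:2].round(4))
print("F tool",(R.T@o["contact_force"]).round(2),"M tool",(R.T@o["wrist_torque"]).round(3))
E
cat > view.py <<'E'
import sys; from st import *
nm=sys.argv[1]; im,d=ctrl.get_image("wrist"); A=ortho("wrist",im,.022,.44,.72,-.31,.06,.00062,o); cv2.imwrite(f"pics/{nm}.png",A)
E
python3 view.py p1
```

```text
t 7.75 pos [ 0.5054 -0.1017  0.1748] s 0.4870 tt -0.1692 yaw 7.883 tilt [ 0.0004 -0.0002]
F tool [-0.32  0.16  2.42] M tool [ 0.005  0.023 -0.05 ]
```

View pics/p1.png

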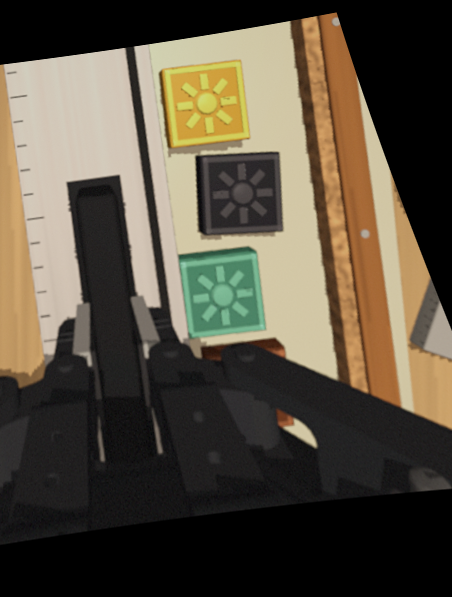

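The rule is parallel to the cork and short of all four plaques; gold (206,103), dark (241,193) and green (222,293) are visible, and brown is behind the fingers. Lowering it now.

Call:
apply_moves --rows '[0,0,0.02,0,0,0,0,0,0.05,0,0,0,0,0,0.08,0,0,0,0,0,0.1,0,0,0,0,0,0.115,0,0,0,0,0,0.125,0,0,0,0,0,0.13,0,0,0,0,0,0.1325,0,0,0,0,0,0.1325,0,0,0,0,0,0.1325,0,0,0]'

```text
t: 8.8
tool_pos: [0.5058, -0.1028, 0.096]
tool_rot: [2.065, 2.366, 0.001]
contact_force: [-0.6, 0.5, -3.0]
opening: 0.0128
grip_force: 70.1
```

```bash
python3 st.py; python3 - <<'E'
from h import *
o=ctrl.get_obs(); im,d=ctrl.get_image("wrist"); C=cloud("wrist",d,o)
# panel height near rule edge & plate top height; leading edge
n=np.array([.99081,.13528]);u=np.array([-.13528,.99081]); S=C[...,:2]@n; T=C[...,:2]@u; m=d>0
for s0,s1,t0,t1,l in [(.595,.615,-.15,-.03,"panel"),(.500,.512,-.12,-.06,"plate"),(.463,.475,-.12,-.06,"plate back"),(.55,.57,-.09,-.07,"gold")]:
    k=m&(S>s0)&(S<s1)&(T>t0)&(T<t1); print(l,k.sum(),np.median(C[k][:,2]))
E
```

```text
t 8.8 pos [ 0.5058 -0.1028  0.096 ] s 0.4872 tt -0.1703 yaw 7.776 tilt [-0.0006  0.0011]
F tool [ 0.6  -0.56  3.02] M tool [-0.022 -0.014 -0.056]
panel 5454 0.010410845593860851
plate 4972 0.019851952110992915
plate back 4988 0.01971426131749078
gold 2910 0.02313203121923954
```

Call:
apply_moves --rows '[0,0.002,0,0,0,0,0,0.004,0,0,0,0,0,0.006,0,0,0,0,0,0.008,0,0,0,0,0,0.01,0,0,0,0,0,0.012,0,0,0,0,0,0.014,0,0,0,0,0,0.016,0,0,0,0,0,0.018,0,0,0,0,0,0.02,0,0,0,0,0,0.022,0,0,0,0,0,0.024,0,0,0,0,0,0.026,0,0,0,0,0,0.028,0,0,0,0,0,0.03,0,0,0,0,0,0.032,0,0,0,0,0,0.034,0,0,0,0,0,0.036,0,0,0,0,0,0.038,0,0,0,0,0,0.04,0,0,0]'

```text
validation failed for argument at $.ro...
```

```bash
python3 st.py
```

```text
t 8.85 pos [ 0.5057 -0.1029  0.096 ] s 0.4872 tt -0.1703 yaw 7.774 tilt [-0.0005  0.001 ]
F tool [-0.25  1.08  2.83] M tool [0.008 0.014 0.009]
```

Call:
apply_moves --rows '[0,0.002,0,0,0,0,0,0.004,0,0,0,0,0,0.006,0,0,0,0,0,0.008,0,0,0,0,0,0.01,0,0,0,0,0,0.012,0,0,0,0,0,0.014,0,0,0,0,0,0.016,0,0,0,0,0,0.018,0,0,0,0,0,0.02,0,0,0,0,0,0.022,0,0,0,0,0,0.024,0,0,0,0,0,0.026,0,0,0,0,0,0.028,0,0,0,0,0,0.03,0,0,0,0,0,0.032,0,0,0,0,0,0.034,0,0,0,0,0,0.036,0,0,0,0,0,0.038,0,0,0,0,0,0.04,0,0,0]'

```text
validation failed for argument at $.ro...
```

```bash
python3 view.py p2
```

```text
t 8.85 pos [ 0.5057 -0.1029  0.096 ] s 0.4872 tt -0.1703 yaw 7.774 tilt [-0.0005  0.001 ]
F tool [-0.25  1.08  2.83] M tool [0.008 0.014 0.009]
```

View pics/p2.png

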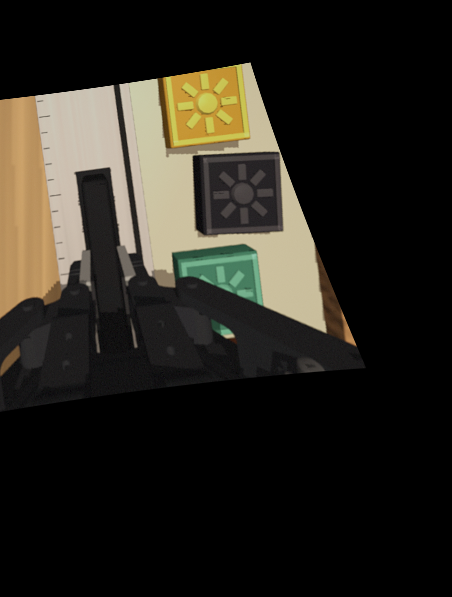

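The picture shows the rule still short of the plaques (gold (206,103), dark (241,193)), and neither move was carried out. I'll use shorter calls.

Call:
apply_moves --rows '[0,0.002,0,0,0,0,0,0.004,0,0,0,0,0,0.006,0,0,0,0,0,0.008,0,0,0,0,0,0.01,0,0,0,0,0,0.012,0,0,0,0,0,0.014,0,0,0,0,0,0.016,0,0,0,0,0,0.018,0,0,0,0,0,0.02,0,0,0,0,0,0.022,0,0,0,0,0,0.024,0,0,0,0,0,0.026,0,0,0,0,0,0.028,0,0,0,0,0,0.03,0,0,0,0]'

```text
t: 10.4
tool_pos: [0.523, -0.1003, 0.0953]
tool_rot: [-2.065, -2.366, 0.001]
contact_force: [-2.0, -0.4, -1.5]
opening: 0.0128
grip_force: 70.3
```

```bash
python3 st.py
```

```text
t 10.4 pos [ 0.523  -0.1003  0.0953] s 0.5047 tt -0.1701 yaw 7.771 tilt [ 0.0002 -0.0007]
F tool [-0.08 -2.07  1.49] M tool [ 0.345 -0.003  0.097]
```

Call:
apply_moves --rows '[0,0.002,0,0,0,0,0,0.004,0,0,0,0,0,0.006,0,0,0,0,0,0.008,0,0,0,0,0,0.01,0,0,0,0,0,0.012,0,0,0,0,0,0.014,0,0,0,0,0,0.016,0,0,0,0,0,0.018,0,0,0,0,0,0.02,0,0,0,0,0,0.022,0,0,0,0,0,0.024,0,0,0,0,0,0.026,0,0,0,0,0,0.028,0,0,0,0,0,0.03,0,0,0,0]'

```text
t: 11.9
tool_pos: [0.5402, -0.0979, 0.0953]
tool_rot: [-2.064, -2.365, 0.003]
contact_force: [-6.4, -2.0, 2.3]
opening: 0.0127
grip_force: 70.8
```

```bash
python3 st.py
```

```text
t 11.9 pos [ 0.5402 -0.0979  0.0953] s 0.5220 tt -0.1701 yaw 7.782 tilt [ 0.0003 -0.003 ]
F tool [-1.08 -6.64 -2.25] M tool [ 1.235 -0.116  0.048]
```

Call:
apply_moves --rows '[0,0.002,0,0,0,0,0,0.004,0,0,0,0,0,0.006,0,0,0,0,0,0.008,0,0,0,0,0,0.01,0,0,0,0,0,0.012,0,0,0,0,0,0.014,0,0,0,0,0,0.016,0,0,0,0,0,0.018,0,0,0,0,0,0.02,0,0,0,0]'

```text
t: 12.9
tool_pos: [0.552, -0.0963, 0.0953]
tool_rot: [-2.064, -2.365, 0.004]
contact_force: [-8.0, -1.1, 3.4]
opening: 0.0128
grip_force: 70.9
```

```bash
python3 st.py
```

```text
t 12.9 pos [ 0.552  -0.0963  0.0953] s 0.5339 tt -0.1701 yaw 7.783 tilt [ 0.0005 -0.0036]
F tool [ 0.02 -8.12 -3.33] M tool [ 1.373 -0.042 -0.   ]
```

```bash
cat > lvl.py <<'E'
from st import *
im,d=ctrl.get_image("wrist"); C=cloud("wrist",d,o); m=d>0
S=C[...,:2]@n-p[:2]@n; T=C[...,:2]@u-p[:2]@u
k=m&(T>.062)&(T<.14)&(abs(S)>.012)&(abs(S)<.026)&(C[...,2]>.012)&(C[...,2]<.026)
P=C[k]; A=np.c_[S[k],T[k],np.ones(k.sum())]; c,*_=np.linalg.lstsq(A,P[:,2],rcond=None); print("plate",k.sum(),c.round(5))
for t0 in(.06,.09,.12):
    k=m&(S>.034)&(S<.16)&(T>t0)&(T<t0+.03); z=C[k][:,2]; print(t0,"panel-ish",k.sum(),np.percentile(z,[5,20,50,80,95]).round(4))
np.savez("last.npz",im=im,d=d,C=C,S=S,T=T)
# height profile along s at gold & dark
for t0,l in((.089,"gold"),(.031,"dark")):
    k0=m&(abs(T-t0)<.006)
    print(l,[(round(s,3),round(float(np.median(C[k0&(abs(S-s)<.001)][:,2])),4) if (k0&(abs(S-s)<.001)).sum()>2 else None) for s in np.arange(.022,.112,.003)])
E
python3 lvl.py
```

```text
t 12.9 pos [ 0.552  -0.0963  0.0953] s 0.5339 tt -0.1701 yaw 7.783 tilt [ 0.0005 -0.0036]
F tool [ 0.02 -8.12 -3.33] M tool [ 1.373 -0.042 -0.   ]
plate 9558 [-0.0017   0.00125  0.01892]
0.06 panel-ish 15243 [0.0099 0.0146 0.0225 0.0236 0.0257]
0.09 panel-ish 10754 [0.0101 0.0206 0.0225 0.0235 0.0244]Traceback (most recent call last):
  File "lvl.py", line 7, in <module>
    k=m&(S>.034)&(S<.16)&(T>t0)&(T<t0+.03); z=C[k][:,2]; print(t0,"panel-ish",k.sum(),np.percentile(z,[5,20,50,80,95]).round(4))
                                                                                      ~~~~~~~~~~~~~^^^^^^^^^^^^^^^^^^^
    return _quantile_unchecked(
        a, q, axis, out, overwrite_input, method, keepdims, weights)
    return _ureduce(a,
                    func=_quantile_ureduce_func,
    ...<5 lines>...
                    overwrite_input=overwrite_input,
                    method=method)
    r = func(a, **kwargs)
    result = _quantile(arr,
                       quantiles=q,
    ...<2 lines>...
                       out=out,
                       weights=wgt)
    slices_having_nans = np.isnan(arr[-1, ...])
                                  ~~~^^^^^^^^^
IndexError: index -1 is out of bounds for axis 0 with size 0
```

Call:
apply_moves --rows '[0,0.001,-0.0003,-0.0008,0,0,0,0.002,-0.0006,-0.0016,0,0,0,0.003,-0.001,-0.0023,0,0,0,0.004,-0.001,-0.0023,0,0]'

```text
t: 13.35
tool_pos: [0.5548, -0.0957, 0.0952]
tool_rot: [2.065, 2.366, 0.003]
contact_force: [-3.1, -0.3, -5.2]
opening: 0.0124
grip_force: 69.8
```

```bash
sed -i 's/for t0 in(.06,.09,.12)/for t0 in(.06,.09)/' lvl.py; python3 lvl.py
```

```text
t 13.35 pos [ 0.5548 -0.0957  0.0952] s 0.5367 tt -0.1698 yaw 7.773 tilt [0.0007 0.0023]
F tool [ 0.1  -3.11  5.15] M tool [ 0.64  -0.055 -0.001]
plate 9566 [0.00241 0.0008  0.01891]
0.06 panel-ish 15383 [0.01   0.0201 0.0226 0.0239 0.0262]
0.09 panel-ish 10799 [0.0106 0.0214 0.0226 0.0237 0.0255]
gold [(np.float64(0.022), 0.0192), (np.float64(0.025), 0.0188), (np.float64(0.028), 0.019), (np.float64(0.031), 0.0225), (np.float64(0.034), 0.0225), (np.float64(0.037), 0.0227), (np.float64(0.04), 0.0228), (np.float64(0.043), 0.0227), (np.float64(0.046), 0.0226), (np.float64(0.049), 0.023), (np.float64(0.052), 0.0241), (np.float64(0.055), 0.0242), (np.float64(0.058), 0.0239), (np.float64(0.061), 0.0225), (np.float64(0.064), 0.0228), (np.float64(0.067), 0.0227), (np.float64(0.07), 0.0226), (np.float64(0.073), 0.0224), (np.float64(0.076), 0.0229), (np.float64(0.079), 0.0222), (np.float64(0.082), None), (np.float64(0.085), 0.0108), (np.float64(0.088), 0.0102), (np.float64(0.091), 0.0188), (np.float64(0.094), 0.0233), (np.float64(0.097), 0.0232), (np.float64(0.1), 0.0251), (np.float64(0.103), 
[... 230 characters left out ...]
037), 0.0227), (np.float64(0.04), 0.0227), (np.float64(0.043), 0.0227), (np.float64(0.046), 0.0229), (np.float64(0.049), 0.0233), (np.float64(0.052), 0.024), (np.float64(0.055), 0.0242), (np.float64(0.058), 0.0236), (np.float64(0.061), 0.0225), (np.float64(0.064), 0.023), (np.float64(0.067), 0.0229), (np.float64(0.07), 0.0226), (np.float64(0.073), 0.0224), (np.float64(0.076), 0.023), (np.float64(0.079), 0.0223), (np.float64(0.082), None), (np.float64(0.085), 0.0107), (np.float64(0.088), 0.0103), (np.float64(0.091), 0.0189), (np.float64(0.094), 0.0232), (np.float64(0.097), 0.0232), (np.float64(0.1), 0.025), (np.float64(0.103), 0.0261), (np.float64(0.106), 0.0261), (np.float64(0.109), 0.0262)]
```

Call:
apply_moves --rows '[0,0.001,0.0001,0.0003,0,0,0,0.002,0.0002,0.0006,0,0,0,0.003,0.0002,0.0006,0,0,0,0.004,0.0002,0.0006,0,0,0,0.005,0.0002,0.0006,0,0,0,0.006,0.0002,0.0006,0,0,0,0.007,0.0002,0.0006,0,0,0,0.008,0.0002,0.0006,0,0,0,0.009,0.0002,0.0006,0,0,0,0.01,0.0002,0.0006,0,0]'

```text
t: 14.4
tool_pos: [0.5613, -0.0951, 0.0959]
tool_rot: [2.064, 2.366, 0.003]
contact_force: [-3.1, -0.5, -5.1]
opening: 0.0125
grip_force: 69.8
```

```bash
python3 st.py
```

```text
t 14.4 pos [ 0.5613 -0.0951  0.0959] s 0.5433 tt -0.1701 yaw 7.777 tilt [-0.      0.0027]
F tool [-0.1  -3.16  5.13] M tool [0.655 0.027 0.045]
```

Call:
apply_moves --rows '[0,0.0005,0.0001,0.0004,0,0,0,0.001,0.0002,0.0008,0,0,0,0.0015,0.0003,0.0012,0,0,0,0.002,0.0003,0.0012,0,0]'

```text
t: 14.8
tool_pos: [0.5625, -0.0949, 0.096]
tool_rot: [2.065, 2.367, 0.001]
contact_force: [-5.4, -0.9, -2.1]
opening: 0.0127
grip_force: 70.3
```

```bash
python3 lvl.py
```

```text
t 14.8 pos [ 0.5625 -0.0949  0.096 ] s 0.5444 tt -0.1702 yaw 7.780 tilt [-0.0001  0.0006]
F tool [-0.18 -5.48  2.12] M tool [0.856 0.016 0.047]
plate 9564 [0.001   0.00179 0.01961]
0.06 panel-ish 15450 [0.0105 0.0218 0.023  0.0253 0.0267]
0.09 panel-ish 10719 [0.0209 0.022  0.023  0.0245 0.0266]
gold [(np.float64(0.022), 0.02), (np.float64(0.025), 0.0197), (np.float64(0.028), 0.0197), (np.float64(0.031), 0.0227), (np.float64(0.034), 0.0227), (np.float64(0.037), 0.0228), (np.float64(0.04), 0.0228), (np.float64(0.043), 0.0228), (np.float64(0.046), 0.0227), (np.float64(0.049), 0.0232), (np.float64(0.052), 0.024), (np.float64(0.055), 0.0242), (np.float64(0.058), 0.0238), (np.float64(0.061), 0.0226), (np.float64(0.064), 0.0226), (np.float64(0.067), 0.0227), (np.float64(0.07), 0.0228), (np.float64(0.073), 0.0223), (np.float64(0.076), 0.0231), (np.float64(0.079), 0.022), (np.float64(0.082), 0.0202), (np.float64(0.085), 0.0233), (np.float64(0.088), 0.0233), (np.float64(0.091), 0.0236), (np.float64(0.094), 0.0262), (np.float64(0.097), 0.0262), (np.float64(0.1), 0.0263), (np.float64(0.103), 0.
[... 231 characters left out ...]
 0.0227), (np.float64(0.04), 0.0229), (np.float64(0.043), 0.0228), (np.float64(0.046), 0.0227), (np.float64(0.049), 0.0234), (np.float64(0.052), 0.0238), (np.float64(0.055), 0.0241), (np.float64(0.058), 0.0237), (np.float64(0.061), 0.0226), (np.float64(0.064), 0.0229), (np.float64(0.067), 0.0226), (np.float64(0.07), 0.0227), (np.float64(0.073), 0.0223), (np.float64(0.076), 0.0231), (np.float64(0.079), 0.022), (np.float64(0.082), 0.0206), (np.float64(0.085), 0.0233), (np.float64(0.088), 0.0232), (np.float64(0.091), 0.0235), (np.float64(0.094), 0.0261), (np.float64(0.097), 0.0262), (np.float64(0.1), 0.0263), (np.float64(0.103), 0.0263), (np.float64(0.106), 0.0262), (np.float64(0.109), 0.0259)]
```

Call:
apply_moves --rows '[0,0.0003,0,0,0,0,0,0.0006,0,0,0,0,0,0.0009,0,0,0,0,0,0.0012,0,0,0,0]'

```text
t: 15.25
tool_pos: [0.5631, -0.0949, 0.096]
tool_rot: [2.065, 2.367, 0.001]
contact_force: [-5.6, -0.8, -1.4]
opening: 0.0127
grip_force: 70.3
```

```bash
python3 st.py
```

```text
t 15.25 pos [ 0.5631 -0.0949  0.096 ] s 0.5451 tt -0.1702 yaw 7.775 tilt [-0.0001  0.0006]
F tool [-0.03 -5.67  1.38] M tool [ 0.865  0.051 -0.02 ]
```

Call:
apply_moves --rows '[0,0.0003,-0.0001,-0.0001,0,0,0,0.0006,-0.0001,-0.0002,0,0,0,0.0009,-0.0001,-0.0002,0,0,0,0.0012,-0.0001,-0.0002,0,0]'

```text
t: 15.65
tool_pos: [0.5638, -0.0948, 0.0959]
tool_rot: [2.065, 2.366, 0.001]
contact_force: [-6.2, -0.1, -1.0]
opening: 0.0125
grip_force: 70.3
```

```bash
python3 st.py
```

```text
t 15.65 pos [ 0.5638 -0.0948  0.0959] s 0.5458 tt -0.1702 yaw 7.775 tilt [-0.0001  0.0009]
F tool [ 0.75 -6.12  0.97] M tool [0.902 0.077 0.005]
```

Call:
apply_moves --rows '[0,0.0002,-0.0001,0,0,0,0,0.0004,-0.0001,0,0,0,0,0.0006,-0.0001,0,0,0,0,0.0008,-0.0001,0,0,0]'

```text
t: 16.05
tool_pos: [0.5643, -0.0947, 0.0959]
tool_rot: [2.065, 2.366, 0.001]
contact_force: [-5.5, -1.4, -1.8]
opening: 0.0128
grip_force: 70.2
```

```bash
python3 st.py
```

```text
t 16.05 pos [ 0.5643 -0.0947  0.0959] s 0.5463 tt -0.1702 yaw 7.777 tilt [-0.0001  0.001 ]
F tool [-0.65 -5.6   1.84] M tool [ 0.871  0.01  -0.024]
```

Call:
apply_moves --rows '[0,0.0002,0,0,0,0,0,0.0004,0,0,0,0,0,0.0006,0,0,0,0,0,0.0006,0,0,0,0]'

```text
t: 16.45
tool_pos: [0.5647, -0.0947, 0.096]
tool_rot: [2.065, 2.366, 0.001]
contact_force: [-4.9, 1.0, -2.3]
opening: 0.0125
grip_force: 70.2
```

```bash
python3 st.py
```

```text
t 16.45 pos [ 0.5647 -0.0947  0.096 ] s 0.5467 tt -0.1702 yaw 7.776 tilt [-0.0001  0.0011]
F tool [ 1.62 -4.7   2.34] M tool [ 0.847  0.001 -0.029]
```

Call:
apply_moves --rows '[0,0.0002,0,0,0,0,0,0.0004,0,0,0,0,0,0.0006,0,0,0,0,0,0.0008,0,0,0,0,0,0.0008,0,0,0,0]'

```text
t: 16.95
tool_pos: [0.5651, -0.0946, 0.0959]
tool_rot: [2.065, 2.366, 0.001]
contact_force: [-5.1, -0.7, -1.7]
opening: 0.0132
grip_force: 70.2
```

```bash
python3 st.py
```

```text
t 16.95 pos [ 0.5651 -0.0946  0.0959] s 0.5472 tt -0.1702 yaw 7.773 tilt [-0.0001  0.001 ]
F tool [-0.04 -5.19  1.73] M tool [0.899 0.011 0.005]
```

Call:
apply_moves --rows '[0,0.0002,0,0,0,0,0,0.0004,0,0,0,0,0,0.0006,0,0,0,0,0,0.0006,0,0,0,0]'

```text
t: 17.35
tool_pos: [0.5656, -0.0945, 0.096]
tool_rot: [2.065, 2.366, 0.001]
contact_force: [-5.0, -1.0, -2.0]
opening: 0.0126
grip_force: 70.3
```

```bash
python3 st.py
```

```text
t 17.35 pos [ 0.5656 -0.0945  0.096 ] s 0.5476 tt -0.1702 yaw 7.776 tilt [-0.0001  0.0011]
F tool [-0.34 -5.06  1.99] M tool [0.901 0.062 0.039]
```

Call:
apply_moves --rows '[0,0.0002,0,0,0,0,0,0.0004,0,0,0,0,0,0.0006,0,0,0,0,0,0.0008,0,0,0,0,0,0.0008,0,0,0,0]'

```text
t: 17.85
tool_pos: [0.5657, -0.0945, 0.096]
tool_rot: [-2.066, -2.367, 0.0]
contact_force: [-6.1, -0.7, -0.1]
opening: 0.0126
grip_force: 70.5
```

```bash
python3 st.py
```

```text
t 17.85 pos [ 0.5657 -0.0945  0.096 ] s 0.5477 tt -0.1702 yaw 7.776 tilt [ 0.     -0.0001]
F tool [ 0.17 -6.18  0.07] M tool [1.198 0.013 0.031]
```

Call:
apply_moves --rows '[0,0.0002,0,0,0,0,0,0.0004,0,0,0,0,0,0.0006,0,0,0,0,0,0.0006,0,0,0,0]'

```text
t: 18.25
tool_pos: [0.5657, -0.0945, 0.096]
tool_rot: [-2.065, -2.366, 0.001]
contact_force: [-8.6, -1.1, 0.2]
opening: 0.0127
grip_force: 70.7
```

```bash
python3 st.py
```

```text
t 18.25 pos [ 0.5657 -0.0945  0.096 ] s 0.5478 tt -0.1702 yaw 7.779 tilt [ 0.0001 -0.0012]
F tool [ 0.03 -8.63 -0.2 ] M tool [ 1.4   -0.002  0.052]
```

Call:
apply_moves --rows '[0,0.0001,-0.0001,-0.0005,0,0,0,0.0002,-0.0002,-0.001,0,0,0,0.0003,-0.0002,-0.001,0,0,0,0.0003,-0.0002,-0.001,0,0]'

```text
t: 18.65
tool_pos: [0.5657, -0.0945, 0.0959]
tool_rot: [-2.065, -2.367, 0.0]
contact_force: [-9.4, -1.7, 0.8]
opening: 0.0128
grip_force: 70.7
```

```bash
python3 st.py
```

```text
t 18.65 pos [ 0.5657 -0.0945  0.0959] s 0.5477 tt -0.1702 yaw 7.784 tilt [ 0.0002 -0.0003]
F tool [-0.38 -9.54 -0.78] M tool [ 1.443 -0.017  0.044]
```

Call:
apply_moves --rows '[0,0.0002,-0.0002,0,0,0,0,0.0004,-0.0004,0,0,0,0,0.0006,-0.0004,0,0,0,0,0.0006,-0.0004,0,0,0]'

```text
t: 19.05
tool_pos: [0.5658, -0.0945, 0.096]
tool_rot: [-2.065, -2.367, 0.001]
contact_force: [-9.4, -1.5, 0.8]
opening: 0.0125
grip_force: 70.7
```

```bash
python3 st.py
```

```text
t 19.05 pos [ 0.5658 -0.0945  0.096 ] s 0.5478 tt -0.1702 yaw 7.785 tilt [ 0.0002 -0.0011]
F tool [-0.24 -9.5  -0.78] M tool [ 1.628 -0.072  0.013]
```

Call:
apply_moves --rows '[0,0.0002,-0.0001,-0.0005,0,0,0,0.0004,-0.0002,-0.001,0,0,0,0.0006,-0.0003,-0.0015,0,0,0,0.0008,-0.0003,-0.002,0,0,0,0.0008,-0.0003,-0.002,0,0]'

```text
t: 19.55
tool_pos: [0.5657, -0.0945, 0.096]
tool_rot: [-2.065, -2.367, -0.001]
contact_force: [-11.1, -2.1, 2.6]
opening: 0.013
grip_force: 70.7
```

```bash
python3 st.py
```

```text
t 19.55 pos [ 0.5657 -0.0945  0.096 ] s 0.5477 tt -0.1702 yaw 7.787 tilt [0.0003 0.0003]
F tool [ -0.58 -11.26  -2.6 ] M tool [ 1.906 -0.113  0.036]
```

Call:
apply_moves --rows '[0,0,-0.0003,0,0,0,0,0,-0.0006,0,0,0,0,0,-0.001,0,0,0,0,0,-0.001,0,0,0]'

```text
t: 19.95
tool_pos: [0.5656, -0.0945, 0.096]
tool_rot: [2.065, 2.367, 0.001]
contact_force: [-7.8, -3.3, -2.2]
opening: 0.0126
grip_force: 70.1
```

```bash
python3 lvl.py | head -4
```

```text
t 19.95 pos [ 0.5656 -0.0945  0.096 ] s 0.5477 tt -0.1702 yaw 7.792 tilt [0.0002 0.0006]
F tool [-2.25 -8.21  2.15] M tool [ 1.685 -0.218  0.021]
plate 9549 [-0.00052  0.00154  0.0196 ]
0.06 panel-ish 15459 [0.0102 0.0218 0.023  0.0254 0.0267]
```

Call:
apply_moves --rows '[0,0.0003,-0.0002,-0.0003,0,0,0,0.0006,-0.0004,-0.0006,0,0,0,0.0009,-0.0006,-0.0009,0,0,0,0.0012,-0.0008,-0.0012,0,0,0,0.0012,-0.0008,-0.0012,0,0]'

```text
t: 20.5
tool_pos: [0.5657, -0.0945, 0.096]
tool_rot: [2.065, 2.367, 0.001]
contact_force: [-10.6, -2.8, -2.2]
opening: 0.0127
grip_force: 70.1
```

```bash
python3 st.py
```

```text
t 20.5 pos [ 0.5657 -0.0945  0.096 ] s 0.5477 tt -0.1702 yaw 7.799 tilt [0.0004 0.0005]
F tool [ -1.35 -10.93   2.16] M tool [ 1.941 -0.319  0.003]
```

Call:
apply_moves --rows '[-0.0001,0.0003,-0.0002,-0.0003,0,0,-0.0002,0.0006,-0.0004,-0.0006,0,0,-0.0003,0.0009,-0.0006,-0.0009,0,0,-0.0003,0.0012,-0.0008,-0.0012,0,0,-0.0003,0.0012,-0.0008,-0.0012,0,0]'

```text
t: 21.0
tool_pos: [0.5657, -0.0945, 0.096]
tool_rot: [-2.065, -2.367, -0.001]
contact_force: [-12.6, -3.0, -1.9]
opening: 0.0125
grip_force: 70.2
```

```bash
python3 st.py
```

```text
t 21.0 pos [ 0.5657 -0.0945  0.096 ] s 0.5478 tt -0.1702 yaw 7.806 tilt [0.0008 0.0004]
F tool [ -1.29 -12.85   1.85] M tool [ 2.331 -0.341  0.054]
```

Call:
apply_moves --rows '[-0.0001,0.0003,-0.0002,-0.0003,-0.0002,0,-0.0002,0.0006,-0.0004,-0.0006,-0.0004,0,-0.0003,0.0009,-0.0006,-0.0009,-0.0005,0,-0.0003,0.0012,-0.0008,-0.0012,-0.0005,0,-0.0003,0.0012,-0.0008,-0.0012,-0.0005,0,-0.0003,0.0012,-0.0008,-0.0012,-0.0005,0,-0.0003,0.0012,-0.0008,-0.0012,-0.0005,0]'

```text
t: 21.7
tool_pos: [0.5658, -0.0945, 0.0961]
tool_rot: [-2.065, -2.367, -0.001]
contact_force: [-13.9, -3.6, -2.5]
opening: 0.0128
grip_force: 70.2
```

```bash
python3 st.py; python3 - <<'E'
from h import *
im,d=ctrl.get_image("side"); cv2.imwrite("pics/s2.png",cv2.resize(im[150:260,190:350],None,fx=5,fy=5,interpolation=cv2.INTER_CUBIC))
E
python3 st.py
```

```text
t 21.7 pos [ 0.5658 -0.0945  0.0961] s 0.5478 tt -0.1702 yaw 7.806 tilt [0.0006 0.0003]
F tool [ -1.67 -14.27   2.54] M tool [ 2.581 -0.29   0.033]
t 21.75 pos [ 0.5657 -0.0945  0.096 ] s 0.5478 tt -0.1702 yaw 7.806 tilt [0.0007 0.0002]
F tool [ -1.12 -14.96   2.08] M tool [ 2.537 -0.319  0.023]
```

Call:
apply_moves --rows '[0,0,0,0,0,0,0,0,0,0,0,0,0,0,0,0,0,0,0,-0.0006,0.0004,0.0006,0,0,0.0001,-0.0012,0.0008,0.0012,0,0,0.0003,-0.0018,0.0012,0.0018,0.0002,0,0.0005,-0.0024,0.0016,0.0024,0.0004,0,0.0006,-0.0032,0.002,0.003,0.0005,0,0.0006,-0.004,0.0024,0.0036,0.0005,0,0.0006,-0.005,0.0026,0.0036,0.0005,0,0.0006,-0.007,0.0026,0.0036,0.0005,0,0.0006,-0.01,0.0026,0.004,0.0005,0,0.0006,-0.016,0.0026,0.005,0.0005,0,0.0006,-0.024,0.0026,0.005,0.0005,0,0.0006,-0.033,0.0026,0.005,0.0005,0,0.0006,-0.033,0.0026,0.005,0.0005,0]'

```text
t: 23.35
tool_pos: [0.5493, -0.0966, 0.0967]
tool_rot: [2.064, 2.365, 0.004]
contact_force: [0.1, -0.2, -3.7]
opening: 0.0126
grip_force: 70.1
```

```bash
python3 view.py p3
```

```text
t 23.35 pos [ 0.5493 -0.0966  0.0967] s 0.5312 tt -0.1700 yaw 7.760 tilt [0.0001 0.0037]
F tool [-0.2   0.04  3.65] M tool [ 0.02   0.006 -0.015]
```

Call:
apply_moves --rows '[0,-0.01,-0.01,0.0023,0,0,0,-0.02,-0.03,0.0023,0,0,0,-0.03,-0.06,0.0023,0,0,0,-0.045,-0.1,0.0023,0,0,0,-0.06,-0.14,0.0023,0,0,0,-0.075,-0.18,0.0023,0,0,0,-0.085,-0.2,0.0023,0,0,0,-0.085,-0.2,0.0023,0,0,0,-0.085,-0.2,0.0023,0,0,0,-0.085,-0.2,0.0023,0,0]'

```text
t: 24.4
tool_pos: [0.4984, -0.1033, 0.2148]
tool_rot: [-2.064, -2.365, 0.001]
contact_force: [-0.6, 0.2, -3.1]
opening: 0.0125
grip_force: 70.3
```

```bash
python3 - <<'E'
from st import *
im,d=ctrl.get_image("scene"); A=ortho("scene",im,.022,.50,.72,-.29,.03,.0008); 
B=np.zeros((400,560,3),np.uint8); im2,d2=ctrl.get_image("wrist"); W=ortho("wrist",im2,.022,.50,.72,-.29,.03,.0008,o)
print(A.shape); cv2.imwrite("pics/p4.png",np.hstack([A,W]))
E
```

```text
t 24.4 pos [ 0.4984 -0.1033  0.2148] s 0.4798 tt -0.1698 yaw 7.780 tilt [ 0.0014 -0.0025]
F tool [ 0.3  -0.52  3.1 ] M tool [-0.003  0.07   0.015]
(400, 275, 3)
```

View pics/p4.png

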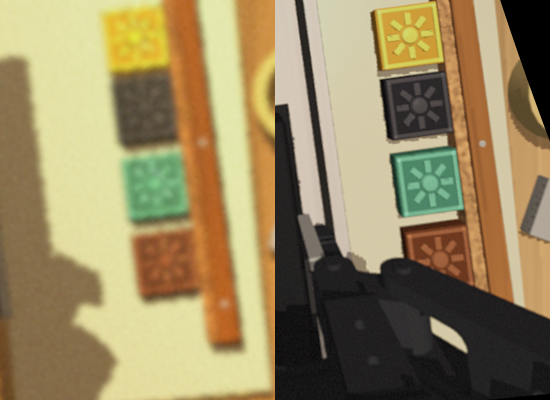

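The picture shows all four plaques in one straight row against the cork: gold (409,35), dark (418,105), green (430,180) and brown (440,255). Next I return the rule to the mat.

Call:
apply_moves --rows '[0.03,0,0,0,0,-0.03,0.08,0.01,0,0,0,-0.09,0.14,0.02,0,0,0,-0.16,0.2,0.03,0,0,0,-0.23,0.26,0.045,0,0,0,-0.3,0.32,0.06,0,0,0,-0.37,0.38,0.075,0,0,0,-0.44,0.44,0.09,0,0,0,-0.51,0.5,0.11,0,0,0,-0.58,0.56,0.13,0,0,0,-0.65,0.62,0.15,0,0,0,-0.72,0.66,0.165,0,0,0,-0.79,0.69,0.175,0,0,0,-0.86,0.703,0.1795,0,0,0,-0.91,0.703,0.1795,0,0,0,-0.928,0.703,0.1795,0,0,0,-0.928,0.703,0.1795,0,0,0,-0.928,0.703,0.1795,0,0,0,-0.928]'

```text
t: 26.3
tool_pos: [0.5485, 0.3283, 0.2162]
tool_rot: [0.033, -3.141, 0.0]
contact_force: [-0.2, 0.3, -1.9]
opening: 0.0128
grip_force: 70.1
```

```bash
python3 st.py
```

```text
t 26.3 pos [0.5485 0.3283 0.2162] s 0.5879 tt 0.2511 yaw 91.212 tilt [ 0.0004 -0.0003]
F tool [0.2  0.26 1.91] M tool [-0.019  0.    -0.041]
```

Call:
apply_moves --rows '[0,0,0.03,0,0,0,0,0,0.08,0,0,0,0,0,0.12,0,0,0,0,0,0.16,0,0,0,0,0,0.185,0,0,0,0,0,0.2,0,0,0,0,0,0.207,0,0,0,0,0,0.207,0,0,0,0,0,0.207,0,0,0]'

```text
t: 27.2
tool_pos: [0.5494, 0.3293, 0.0936]
tool_rot: [-0.035, 3.139, 0.001]
contact_force: [0.0, 0.2, -2.7]
opening: 0.013
grip_force: 70.2
```

```bash
python3 - <<'E'
from st import *
im,d=ctrl.get_image("wrist"); C=cloud("wrist",d,o); T=(C-p)@R; m=d>0
k=m&(T[...,0]>.065)&(T[...,0]<.14)&(abs(T[...,1])>.012)&(abs(T[...,1])<.026)&(T[...,2]>.05)&(T[...,2]<.11)
P=T[k]; A=np.c_[P[:,:2],np.ones(len(P))]; c,*_=np.linalg.lstsq(A,P[:,2],rcond=None); print("plate tool",c)
E
```

```text
t 27.2 pos [0.5494 0.3293 0.0936] s 0.5889 tt 0.2519 yaw 91.294 tilt [-0.0021  0.0009]
F tool [-0.02  0.25  2.65] M tool [-0.037  0.038  0.082]
plate tool [-0.00230622 -0.00379227  0.07643925]
```

Call:
apply_moves --rows '[0,0,0.004,0,0,0,0,0,0.008,0,0,0,0,0,0.011,0,0,0,0,0,0.0125,0,0,0,0,0,0.0132,0,0,0,0,0,0.0138,0,0,0,0,0,0.0138,0,0,0]'

```text
t: 27.95
tool_pos: [0.5487, 0.3291, 0.0856]
tool_rot: [0.036, -3.141, 0.0]
contact_force: [-5.2, -1.8, 5.8]
opening: 0.0124
grip_force: 71.7
```

```bash
python3 st.py
```

```text
t 27.95 pos [0.5487 0.3291 0.0856] s 0.5882 tt 0.2518 yaw 91.304 tilt [ 0.0004 -0.0003]
F tool [ 5.27 -1.67 -5.76] M tool [ 0.368  0.659 -0.003]
```

Call:
apply_moves --rows '[0,0,0,0,0,0,0,0,0,0,0,0,0,0,0,0,0,0,0,0,0,0,0,0,0,0,0,0,0,0,0,0,0,0,0,0,0,0,0,0,0,0]' --grip 0.5

```text
t: 28.65
tool_pos: [0.5486, 0.3289, 0.084]
tool_rot: [0.036, -3.141, -0.0]
contact_force: [-0.2, -0.7, -0.3]
opening: 0.0425
grip_force: 0.0
```

Call:
apply_moves --rows '[0,0,-0.01,0,0,0,0,0,-0.03,0,0,0,0,0,-0.06,0,0,0,0,0,-0.1,0,0,0,0,0,-0.15,0,0,0,0,0,-0.2,0,0,0,0,0,-0.26,0,0,0,0,0,-0.32,0,0,0,0,0,-0.32,0,0,0,0,0,-0.32,0,0,0]'

```text
t: 29.65
tool_pos: [0.5492, 0.3293, 0.2796]
tool_rot: [-0.036, 3.137, 0.003]
contact_force: [-0.3, -0.2, -0.3]
opening: 0.0427
grip_force: 0.0
```

```bash
python3 - <<'E'
from st import *
im,d=ctrl.get_image("wrist"); A=ortho("wrist",im,.006,.33,.80,.22,.45,.00067,o)
im2,_=ctrl.get_image("scene"); B=ortho("scene",im2,.022,.45,.75,-.29,.08,.0011)
H=np.zeros((600,702,3),np.uint8); H[:200,:]=A[60:260]; B=cv2.resize(B,None,fx=1.15,fy=1.15); h=min(395,B.shape[0]); H[205:205+h,:B.shape[1]]=B[:h]
cv2.imwrite("pics/end.png",H)
E
```

```text
t 29.65 pos [0.5492 0.3293 0.2796] s 0.5887 tt 0.2519 yaw 91.300 tilt [-0.0049  0.0021]
F tool [ 0.3  -0.21  0.32] M tool [0.009 0.024 0.022]
```

View pics/end.png

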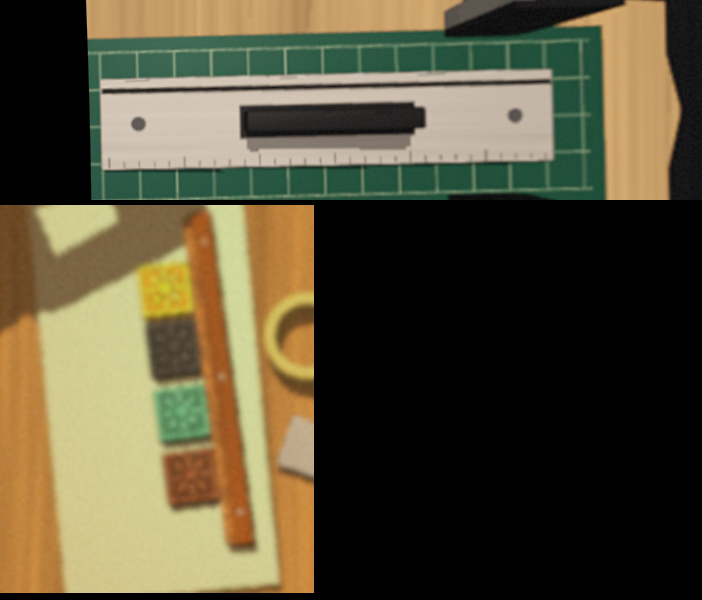

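The rule lies flat and lengthwise on the mat (corners about (100,80) to (553,160)). The row is unchanged along the batten: gold (165,290), dark (174,348), green (184,413), brown (191,478). Handing in.

```bash
python3 -c "
from station import ctrl
print(ctrl.finish_job())"
```

```text
the job is handed in; nothing more can be done
None
```

The four plaques are in one straight row against the cork, pressed evenly at about 14.5 N in total (roughly 3.6 N each, worked out from the wrist readings rather than measured per plaque); the rule is flat and lengthwise on the mat, and the job was handed in at about 30 s.

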